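Load a power module into the test fixture and lock it in

TASK

Put the finned power module flat into the pocket of the test fixture's pulled-out tray, heat sink up (either way round). Then push the tray fully home under the probe head, and only then turn the latch as far as it goes so that its tongue bars the tray. Leave the coil, the screwdriver and the meter where they lie.

Things in the scene. Friction and masses are not known exactly. Their poses are not given: they have to be found in the camera images.
- fixture: Black test fixture fixed to the bench: base plate 220 (x) by 360 (y) by 15 mm, origin at the centre of its underside. The tray slides along the fixture's +y. A probe head (two black side plates and a bridge, 148 mm wide in x, from y = +50 to +150 mm, bridge underside 97 mm and top 130 mm above the bench) stands at the +y end.
- tray (a joint): Position of the sliding tray along the fixture's +y, in m: 0 fully pulled out, 0.14 fully home under the head (end stop). It slides with about 2 N of friction and stays where left. Tray: aluminium plate 104 (x) by 185 (y) mm, top face 30 mm above the bench.
- nest (a point): Centre of the pocket's floor in the tray, 30 mm above the bench; moves with the tray, axes parallel to the fixture's. Pocket 75 mm (x) by 105 mm (y) between walls 10 mm high and 10 mm thick: the module has 2.5 mm to spare on each side.
- tray_grip (a point): Centre of the top end of the tray's black upright round handle post, diameter 20 mm, 52 mm tall (from 30 to 82 mm above the bench), 110 mm from the pocket's centre towards the fixture's -y. Moves with the tray.
- latch (a joint): Angle of the latch, a steel bell crank on an upright pivot, in rad: 0 open, 1.571 fully locked (end stop); grows anticlockwise seen from above; stays where left. Its 70 mm tongue points to the fixture's -y when open and to +x, across the back edge of the tray, when locked. It can lock only when the tray is home: otherwise the tongue strikes the tray.
- latch_pivot (a point): Point on the latch's upright axis, 34 mm above the bench; fixed to the fixture at x = -85, y = -36 mm.
- latch_grip (a point): Centre of the top end of the latch's black upright round handle post, diameter 20 mm, 50 mm tall (from 34 to 84 mm above the bench), 70 mm from the pivot; from the pivot it points to the fixture's -x when open and to -y when locked.
- module: Power module, about 300 g, lying loose on the bench, heat sink up: black base 70 (x) by 100 (y) by 14 mm with an aluminium finned heat sink on top, 36 (x) by 80 (y) mm, from 14 to 44 mm above its underside. Origin at the centre of the underside. Grip the heat sink across its x.
- coil: Bystander: round charging coil, black disc of diameter 84 mm with a copper ring on top, 21 mm high; origin at the centre of its underside.
- screwdriver: Bystander: screwdriver, 190 mm long, lying on the bench.
- meter: Bystander: grey hand-held meter 85 by 150 by 34 mm lying on the bench; origin at the centre of its underside.
There are look-alikes about, which are no part of the job. What is shaped like the module but turquoise is not meant.

How it is judged (in metres and radians):
On the way, in this order (a step that is already met when the one before it is completed fails the run):
1. the module lies flat in the tray's pocket (horizontal distance between module and nest below 0.006 m and z of module in the frame of nest between -0.003 and 0.003 m and angle between the x axis of module and the x axis of nest, either way round below 0.1 rad and angle between module's own z axis and vertical below 0.05 rad), for 0.2 s.
2. the tray, with the module in its pocket, is fully home under the head (all of step 1 and value of joint tray above 0.135 m), for 0.2 s.
3. the latch is turned fully to lock, the tray still home (value of joint tray above 0.135 m and value of joint latch above 1.45 rad), for 0.2 s.
At the end, for the whole second after the job is handed in: The module lies at rest flat in the pocket (centre within 6 mm of the pocket's, underside within 3 mm of its floor, turned less than 0.1 rad from square either way round), the tray is within 5 mm of its home stop, and the latch is turned past 1.45 rad (stop at 1.571) (all of step 1 and all of step 3 and linear speed of module below 0.02 m/s); the robot touches nothing.
It fails at once if the coil is moved more than 30 mm (distance of coil from where it was at the start of the episode above 0.03 m).
It fails at once if the screwdriver is moved more than 30 mm (distance of screwdriver from where it was at the start of the episode above 0.03 m).
It fails at once if the meter is moved more than 30 mm (distance of meter from where it was at the start of the episode above 0.03 m).
It also fails if it takes over 64 s, if anything falls off the work surface, if the arm or the gripper's body presses on something with over 40 N, if the wrist force passes 120 N, or if a joint passes its speed limit or range.

ROBOT

A 6-joint arm with a two-finger parallel gripper is mounted at the origin on the work surface. World frame = base frame: x ahead of the robot, y to its left, z up, the work surface at z = 0. Lengths are in mm, angles in rad, forces in N, time in s.
With the tool pointing down it reaches from about 300 to 850 mm from the base axis. Payload 5.4 kg.
Tool frame: the origin (TCP) lies where the fingers leave the gripper's body, on its centre line; the fingertips stand 73 mm ahead of it and the grasp point (between the pads) lies 54 mm ahead of it; z points along the fingers, y is the line along which they close (so a half turn about z gives the same grasp; the last joint's range is limited). The gripper opens to 85 mm and grips with 20 to 120 N. Pads are 22 mm wide; open, the fingers measure 114 mm over their backs; the gripper's body (76 mm by 85 mm) begins 54 mm behind the grasp point. The pads swing forward as they close: fully open they stand 13 mm farther back than shut.
Start: joints at [-1.473, 0.158, 1.597, -0, 1.386, -0.21], TCP at [174.18, -547.967, 303.899] pointing down, gripper open.
Joint ranges: [-2.91, 2.91], [-0.94, 2.29], [0.18, 2.7], [-1.29, 4.43], [0.17, 2.64], [-3, 3]. Speed limits (rad/s): [2.57, 2.57, 3.14, 3.14, 3.14, 3.14].

INTERFACE

Orientations are given as a unit quaternion [x, y, z, w].
In Python, from station import manip, optics gives the robot as it stands.
- The arm moves only by the tool carry_out, never from a script. Its argument "targets" is a list of rows, each a list of 6 numbers: the shift along the tool's x, y, z in m, then the turn, a rotation vector about the tool's x, y, z in rad. In form: [[tx, ty, tz, wx, wy, wz], ...]. A call has 1 to 20 rows; each row shifts and turns the commanded pose from where the row before left it, along the tool's axes as they then stand; what a row does not reach is not made up. A row lasts 1/10 s, in which the tool goes at most 50 mm and 8.59 degrees, less where a joint would pass 70% of its speed; a pose out of reach is approached as far as the arm can. A call with a gripper value outside its range is refused whole. "fingers" is the opening, from 0 (shut) to 1 (fully open), set as the call begins (left out, the last holds). The fingers move at their own pace and stop on an object; "force" is the grip in N (left out, the last holds). Time passes only in rows, so rows that do not move let the fingers close. It gives the time, the measured TCP pose, the force, the opening and the grip force at its end, in the units of the state.
- manip.sense(): the state, without advancing time (a new reading comes with each control period).
- optics.snapshot(name): name is "scene" or "top"; returns a dict with "frame" (400x640x3 uint8, blue, green, red), "z_map" (400x640 float32, mm along the optical axis (not along the pixel's ray), 0 where there is no reading), "fx", "fy", "cx", "cy" (pixels), "eye" and "rotation" of the camera in the world. Camera axes: x right, y down, z forward; pixel columns grow to the right and rows downward; lengths in mm; the calibration is good to about 2 mm. A picture is of the moment at which its call begins.
- manip.finish_job(): hands the job in; it is judged then, once.
The state is a dict: "t": time; "joints": joint angles; "joint_vel": joint speeds; "tau": joint torques, N m; "tool_pos": TCP position; "tool_rot": TCP orientation; "force": force on the tool from outside, world axes, zero at the start; "torque": the same for the moment, N m; "grip_width": finger opening in mm; "grasp_force": force on a finger pad.
Only numpy, scipy, OpenCV 4.12 (cv2) and the standard library are available. Lean on these libraries where they do the work, as an engineer would, in place of code of your own. Each camera call takes 0.05 s, during which the arm holds its last target. There are 200 camera calls.

## Working session

There is one attempt and no reset: what is moved stays moved. The work goes in short steps, Python scripts to look and compute and a tool call to move; the robot and the scene stay as the last step left them, time stands still between calls to the robot, and variables do not carry over. Pictures are saved under pics/ and viewed, at most 10 in all, crops included, and the job is handed in when it is done.

Besides the shell and the picture viewer there is one more tool, called after "Call:" as a command line: name --pt "numbers of a row" for each row, then --argument value for the rest. carry_out: Moves the arm, as the interface text tells. Its arguments: {"type":"object","properties":{"targets":{"type":"array","items":{"type":"array","items":{"type":"number"}}},"fingers":{"type":"number"},"force":{"type":"number"}},"required":["targets"]}

```bash
mkdir -p pics; ls
python3 - <<'E'
from station import manip, optics
import cv2,numpy as np
for n in("scene","top"):
    s=optics.snapshot(n); cv2.imwrite(f"pics/{n}0.png",s["frame"]); np.savez(f"{n}0.npz",**s)
    print(n,s["fx"],s["cx"],s["cy"],s["eye"],np.round(s["rotation"],3))
print(manip.sense())
E
```

```text
pics
scene 492.9625577368192 314.172817210717 194.53955927882646 [1539.60765215  129.26752427 1168.13317694] [ 0.602  0.715 -0.273 -0.229]
top 448.68287690871756 320.60098953104 197.78231110528486 [ 376.49903597   -4.03561324 1461.67507208] [ 0.713 -0.698  0.057 -0.043]
{'t': 0.1, 'joints': array([-1.47311301e+00,  1.59004291e-01,  1.59808380e+00, -1.94887586e-05,
        1.38621214e+00, -2.10128545e-01]), 'joint_vel': array([-8.69282155e-05, -1.07389156e-03, -1.78108669e-03,  9.05765878e-04,
        9.34384879e-06, -6.93179245e-04]), 'tau': array([ 3.80809943e-04, -3.96988320e+01, -3.32338142e+01, -1.09824855e-04,
        4.23931517e-03, -1.03810601e-05]), 'tool_pos': array([ 174.12862881, -547.5653869 ,  303.01626606]), 'tool_rot': array([ 9.88179206e-01,  1.53300773e-01,  3.84147524e-05, -8.52977633e-04]), 'force': array([0.86444667, 0.36246414, 0.22162434]), 'torque': array([0.02622689, 0.04253625, 0.0686153 ]), 'grasp_force': 0.0, 'grip_width': 85.35432569862049}
```

View pics/top0.png

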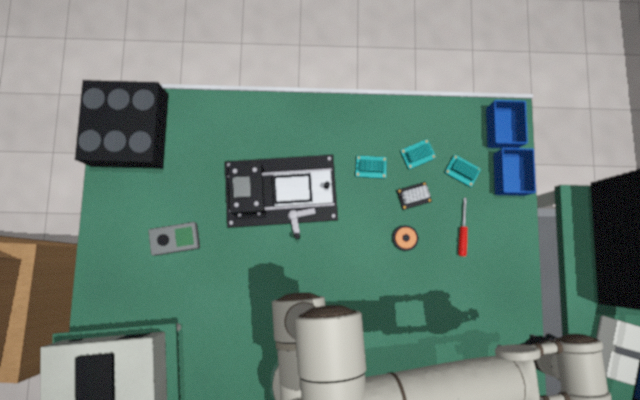

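View pics/scene0.png

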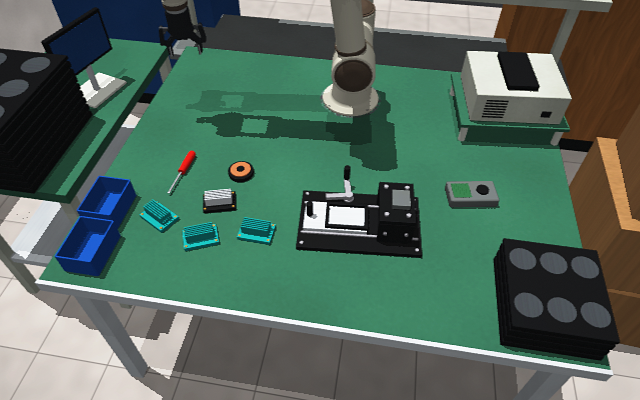

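The top view shows the black/silver module at (415,195). The turquoise look-alikes are at (371,166), (418,154) and (462,170), so they are not meant. The fixture is around (280,190) with its head on the left, the tray post is at (326,184) and the latch at (295,222). The coil is at (405,238), the screwdriver at (463,230) and the meter at (174,239). Next I measure with depth and take one confirming crop.

```bash
cat > h.py <<'E'
import numpy as np,cv2
from scipy.spatial.transform import Rotation as R
def cloud(s):
    v,u=np.mgrid[0:400,0:640]; z=s["z_map"]
    p=np.stack([(u-s["cx"])/s["fx"]*z,(v-s["cy"])/s["fy"]*z,z],-1)
    r=np.asarray(s["rotation"]); M=R.from_quat(r).as_matrix() if r.size==4 else r
    return p@M.T+np.asarray(s["eye"])
def rect(P,m):
    r=cv2.minAreaRect(P[m][:,:2].astype(np.float32)); return np.round(r[0],1),np.round(r[1],1),round(r[2],2),int(m.sum())
E
python3 - <<'E'
from h import *
T=np.load("top0.npz");S=np.load("scene0.npz")
v,u=np.mgrid[0:400,0:640]
box=lambda a,b,c,d:(u>=a)&(u<b)&(v>=c)&(v<d)
for n,s,bm,bf in(("top",T,box(394,436,178,213),box(215,345,148,240)),("scene",S,box(198,240,184,216),box(290,428,160,262))):
    P=cloud(s); z=P[...,2]
    print(n,"bench z",np.median(z[box(*( (350,390,200,220) if n=="top" else (250,280,190,210)))]))
    print(" module all",rect(P,bm&(z>7)&(z<60))," sink",rect(P,bm&(z>36)&(z<55)), "z",np.percentile(z[bm],[50,90,99]))
    print(" base>8",rect(P,bf&(z>8)&(z<22)),"tray",rect(P,bf&(z>25)&(z<34)),"head",rect(P,bf&(z>122)&(z<138)))
    hi=bf&(z>60)&(z<92); k,l=cv2.connectedComponents(hi.astype(np.uint8))
    for i in range(1,k):
        m=l==i
        if m.sum()>4: print("  hi",u[m].mean(),v[m].mean(),m.sum(),P[m].mean(0).round(1),z[m].max().round(1))
a=cv2.resize(T["frame"][140:250,210:480],None,fx=2.9,fy=2.9,interpolation=cv2.INTER_CUBIC)
b=cv2.resize(S["frame"][150:265,150:430],(783,280),interpolation=cv2.INTER_CUBIC)
a=cv2.resize(a,(783,319));cv2.imwrite("pics/crop.png",np.vstack([a,b])[:600])
E
```

```text
top bench z -0.34190939538348175
 module all (array([ 606.7, -330.8]), array([ 97.7, 116.2]), 8.66, 646)  sink (array([ 600., -336.]), array([36.8, 81.5]), 16.79, 169) z [ 3.7529622  39.76093708 47.54716004]
 base>8 (array([603.7, 101.8]), array([288.4, 419.9]), 1.55, 3458) tray (array([571.9,  89.3]), array([221.5, 324.7]), 12.19, 1366) head (array([590.7, 208.4]), array([99.3, 54.1]), 3.23, 338)
  hi 326.5405405405405 183.9189189189189 37 [618.2 -46.8  79.3] 87.4
  hi 249.44642857142858 212.33928571428572 56 [524.1 190.5  73.3] 91.2
  hi 296.55882352941177 235.02941176470588 34 [456.4  42.2  83.1] 90.8
scene bench z 2.020510299089324
 module all (array([ 595.7, -337.7]), array([115.2, 129.5]), 20.11, 688)  sink (array([ 600.6, -335.1]), array([44.9, 80.1]), 18.51, 286) z [ 8.91124266 44.59993332 50.06195548]
 base>8 (array([539.2, 101.1]), array([412.9, 419.8]), 7.26, 3304) tray (array([569. , 100.1]), array([218.2, 340.7]), 1.62, 1284) head (array([599.4, 200.9]), array([105.3,  71.3]), 2.94, 332)
  hi 347.03333333333336 169.8 60 [461.4  43.2  77.3] 89.9
  hi 378.0 193.0 7 [537.  146.4  71.9] 78.9
  hi 309.5 205.5 56 [624.5 -45.8  77.2] 87.6
  hi 395.91011235955057 229.94756554307116 267 [670.7 207.5  75.8] 92.0
```

View pics/crop.png

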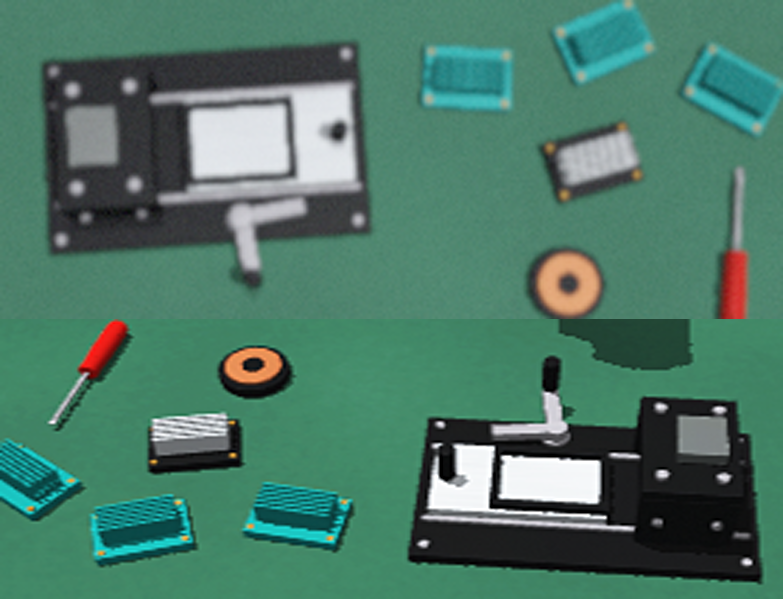

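The crop confirms the module: black base with silver fins at crop (595,160). The turquoise ones beside it are look-alikes. Now I refine the poses with a model silhouette fit in both views.

```bash
cat >> h.py <<'E'
from scipy.optimize import minimize
K=6
def proj(s,X):
    r=np.asarray(s["rotation"]); M=R.from_quat(r).as_matrix() if r.size==4 else r
    c=(X-np.asarray(s["eye"]))@M
    return np.c_[c[:,0]/c[:,2]*s["fx"]+s["cx"],c[:,1]/c[:,2]*s["fy"]+s["cy"]]
def box(x0,x1,y0,y1,z0,z1): return np.array([[x,y,z] for x in(x0,x1) for y in(y0,y1) for z in(z0,z1)],float)
def place(q,B):
    c,s_=np.cos(q[2]),np.sin(q[2]); o=B.copy(); o[:,0]=q[0]+c*B[:,0]-s_*B[:,1]; o[:,1]=q[1]+s_*B[:,0]+c*B[:,1]; return o
def draw(s,q,parts,roi):
    a,b,c,d=roi; im=np.zeros(((d-c)*K,(b-a)*K),np.float32)
    for B,val in parts:
        p=(proj(s,place(q,B))-[a-.5,c-.5])*K-.5
        h=cv2.convexHull(p.astype(np.float32)); cv2.fillConvexPoly(im,np.round(h*16).astype(np.int32),float(val),shift=4)
    return cv2.GaussianBlur(cv2.resize(im,(b-a,d-c),interpolation=cv2.INTER_AREA),(0,0),.6)
def fit(views,q0,parts):
    f=lambda q:sum(((draw(s,q,parts,roi)-m)**2*w).sum() for s,roi,m,w in views)
    best=min((minimize(f,q0,method="Nelder-Mead",options=dict(initial_simplex=np.array(q0)+np.array([[0,0,0],[a,0,0],[0,a,0],[0,0,.1]]))) for a in(6,-6)),key=lambda r:r.fun)
    return best.x.round(4),round(best.fun,1)
MOD=[(box(-35,35,-50,50,0,14),1),(box(-18,18,-40,40,14,44),1)]
W=[box(-47.5,-37.5,-62.5,62.5,30,40),box(37.5,47.5,-62.5,62.5,30,40),box(-47.5,47.5,-62.5,-52.5,30,40),box(-47.5,47.5,52.5,62.5,30,40)]
NEST=[(box(-37.5,37.5,-52.5,52.5,30,30),1)]+[(w,0) for w in W]
def green(f): # 1 = not bench
    f=f.astype(np.float32); g=f[...,1]-f[...,2]; return f
def modmask(s,roi):
    a,b,c,d=roi; h=cv2.cvtColor(s["frame"],cv2.COLOR_BGR2HSV)[c:d,a:b].astype(np.float32)
    return 1-np.clip((h[...,1]-60)/60,0,1)
def whitemask(s,roi):
    a,b,c,d=roi; g=s["frame"][c:d,a:b].astype(np.float32).min(-1); return np.clip((g-40)/(np.percentile(g,90)-40),0,1)
def nestview(s,q,roi):
    ring=draw(s,q,[(box(-43,43,-58,58,40,40),1)],roi)>.5
    return s,roi,whitemask(s,roi),ring
E
python3 - <<'E'
from h import *
T=dict(np.load("top0.npz"));S=dict(np.load("scene0.npz"))
q0=[600,-335,.29]
mt=(T,(394,438,176,214),0,1);ms=(S,(196,242,182,218),0,1)
V=[(s,r,modmask(s,r),1) for s,r,_,_ in(mt,ms)]
for n,v in(("top",V[:1]),("scene",V[1:]),("both",V)): print("module",n,fit(v,q0,MOD))
# nest
rt=(255,335,160,215); rs=(310,385,190,240); q=[609,30,.05]
for it in range(3):
    N=[nestview(T,q,rt),nestview(S,q,rs)]; q=fit(N,q,NEST)[0]
for n,v in(("top",N[:1]),("scene",N[1:]),("both",N)): print("nest",n,fit(v,q,NEST))
r=[np.hstack([V[i][2],draw(V[i][0],fit(V,q0,MOD)[0],MOD,V[i][1])]) for i in(0,1)]+[np.hstack([n[2],draw(n[0],q,NEST,n[1])]) for n in N]
r=[cv2.resize(x*255,(390,int(390*x.shape[0]/x.shape[1])),interpolation=0) for x in r]
H=max(x.shape[0] for x in r); r=[np.pad(x,((0,H-x.shape[0]),(0,0))) for x in r]
cv2.imwrite("pics/fit.png",np.vstack([np.hstack(r[:2]),np.hstack(r[2:])]))
E
```

```text
module top (array([ 6.001683e+02, -3.389354e+02,  3.003000e-01]), np.float64(90.3))
module scene (array([ 5.964608e+02, -3.381861e+02,  3.018000e-01]), np.float64(38.0))
module both (array([ 5.980175e+02, -3.384255e+02,  2.984000e-01]), np.float64(140.6))
nest top (array([6.119171e+02, 2.905660e+01, 8.250000e-02]), np.float64(138.4))
nest scene (array([6.118806e+02, 2.960460e+01, 1.066000e-01]), np.float64(162.0))
nest both (array([6.118087e+02, 2.934360e+01, 1.022000e-01]), np.float64(301.1))[ WARN:0@4.420] global loadsave.cpp:1063 imwrite_ Unsupported depth image for selected encoder is fallbacked to CV_8U.
```

View pics/fit.png

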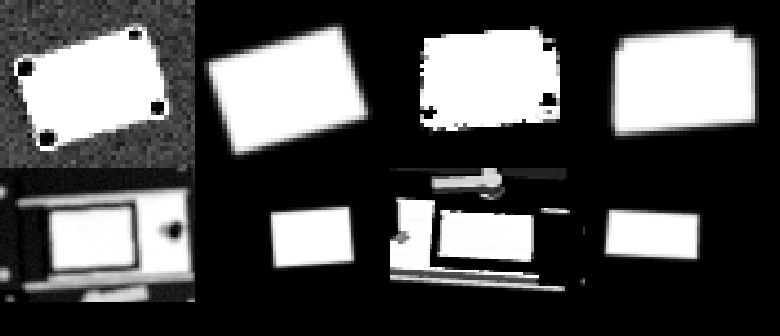

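Module masks agree with the fit. The nest fit slid about 10 px too far right in the top view (a local minimum), and the measured post, 110 mm from the nest, points to y≈62. I refit from there and plan the grasp.

Run:
```python
from h import *
from station import manip
T=dict(np.load("top0.npz"));S=dict(np.load("scene0.npz"))
rt=(255,335,160,215); rs=(310,385,190,240); q=[608,63,.06]
for it in range(3):
    N=[nestview(T,q,rt),nestview(S,q,rs)]; q=fit(N,q,NEST)[0]
for n,v in(("top",N[:1]),("scene",N[1:]),("both",N)): print("nest",n,fit(v,q,NEST))
for s,mr in((T,(394,438,176,214)),(S,(196,242,182,218))):
    a,b,c,d=mr; g=s["frame"][c:d,a:b].astype(float); bg=np.median(g[[0,1,-1,-2]].reshape(-1,3),0)
    m=np.clip((np.abs(g-bg).max(-1)-12)/25,0,1).astype(np.float32); print("mod2",fit([(s,mr,m,1)],[600,-337,.3],MOD))
st=manip.sense();print(st["joints"],R.from_quat(st["tool_rot"]).as_matrix().round(3))
```

```text
nest top (array([6.091742e+02, 6.256550e+01, 8.450000e-02]), np.float64(25.8))
nest scene (array([6.08266e+02, 6.23686e+01, 9.32000e-02]), np.float64(8.7))
nest both (array([6.085709e+02, 6.239630e+01, 9.220000e-02]), np.float64(35.5))
mod2 (array([ 5.991314e+02, -3.355337e+02,  3.025000e-01]), np.float64(13.5))
mod2 (array([ 5.981472e+02, -3.365662e+02,  2.953000e-01]), np.float64(30.1))
[-1.47311301e+00  1.59004291e-01  1.59808380e+00 -1.94887586e-05
  1.38621214e+00 -2.10128545e-01] [[ 0.953  0.303 -0.   ]
 [ 0.303 -0.953  0.002]
 [ 0.    -0.002 -1.   ]]
```

Nest is at (608.6, 62.4), yaw 0.091, and the predicted post (618.6, -47.1) matches the measurement. Module is at (598.7, -336.2), yaw 0.300. First turn the tool by -1.56 about its z, then traverse.

Call:
carry_out --pt "0 0 0 0 0 -0.142" --pt "0 0 0 0 0 -0.142" --pt "0 0 0 0 0 -0.142" --pt "0 0 0 0 0 -0.142" --pt "0 0 0 0 0 -0.142" --pt "0 0 0 0 0 -0.142" --pt "0 0 0 0 0 -0.142" --pt "0 0 0 0 0 -0.142" --pt "0 0 0 0 0 -0.142" --pt "0 0 0 0 0 -0.142" --pt "0 0 0 0 0 -0.142" --pt "0 0 0 0 0 0" --fingers 1 --force 40

```text
t: 1.3
tool_pos: [174.2, -547.7, 303.3]
tool_rot: [0.594, 0.805, 0.0, -0.0]
force: [-0.1, 0.6, -0.7]
grip_width: 85.2
grasp_force: 0.0
```

Call:
carry_out --pt "0.006 0.036 0 0 0 0" --pt "0.006 0.036 0 0 0 0" --pt "0.006 0.036 0 0 0 0" --pt "0.006 0.036 0 0 0 0" --pt "0.006 0.036 0 0 0 0" --pt "0.006 0.036 0 0 0 0" --pt "0.006 0.036 0 0 0 0" --pt "0.006 0.036 0 0 0 0" --pt "0.006 0.036 0 0 0 0" --pt "0.006 0.036 0 0 0 0" --pt "0.006 0.036 0 0 0 0" --pt "0.006 0.036 0 0 0 0" --pt "0.005 0.036 0 0 0 0" --pt "0 0 0 0 0 0" --pt "0 0 0 0 0 0"

```text
t: 2.8
tool_pos: [599.0, -336.0, 303.1]
tool_rot: [0.594, 0.804, -0.0, -0.001]
force: [-0.3, 0.5, 0.1]
grip_width: 85.9
grasp_force: 0.0
```

```bash
cat >> h.py <<'E'
def goto(x,y,z,yaw):
    """remaining shift (mm, tool axes now) and turn wz to reach TCP x,y,z with module-yaw (tool y axis along yaw)"""
    from station import manip
    st=manip.sense(); M=R.from_quat(st["tool_rot"]).as_matrix()
    cur=np.arctan2(M[1,1],M[0,1]); dy=(yaw-cur+np.pi/2)%np.pi-np.pi/2
    d=M.T@(np.array([x,y,z])-st["tool_pos"])
    print("t",st["t"],"pos",st["tool_pos"].round(1),"yaw",round(cur,4),"tilt",M[:2,2].round(4),"shift",d.round(1),"wz",round(-dy,4),"F",st["force"].round(1),"w",round(st["grip_width"],1),"j",st["joints"].round(2))
E
python3 -c "
from h import *
goto(598.7,-336.2,88,.300)"
```

```text
t 2.8 pos [ 599.  -336.   303.1] yaw 0.2979 tilt [-0.0013  0.0004] shift [-3.000e-01 -1.000e-01  2.151e+02] wz -0.0021 F [-0.3  0.5  0.1] w 85.9 j [-0.69  0.45  1.24 -0.    1.45 -0.98]
```

Call:
carry_out --pt "0 0 0.03 0 0 0" --pt "0 0 0.03 0 0 0" --pt "0 0 0.03 0 0 0" --pt "0 0 0.03 0 0 0" --pt "0 0 0.03 0 0 0" --pt "0 0 0.02 0 0 0" --pt "0 0 0.015 0 0 0" --pt "0 0 0.01 0 0 0" --pt "0 0 0.01 0 0 0" --pt "0 0 0.01 0 0 0" --pt "0 0 0 0 0 0"

```text
t: 3.9
tool_pos: [598.2, -336.1, 87.6]
tool_rot: [0.594, 0.804, 0.0, -0.001]
force: [-0.6, -0.6, -0.6]
grip_width: 85.5
grasp_force: 0.0
```

Call:
carry_out --pt "0 0 0 0 0 0" --pt "0 0 0 0 0 0" --pt "0 0 0 0 0 0" --pt "0 0 0 0 0 0" --pt "0 0 0 0 0 0" --pt "0 0 0 0 0 0" --pt "0 0 0 0 0 0" --pt "0 0 0 0 0 0" --pt "0 0 0 0 0 0" --pt "0 0 0 0 0 0" --fingers 0 --force 50

```text
t: 4.9
tool_pos: [599.1, -336.9, 89.8]
tool_rot: [0.594, 0.805, -0.0, 0.001]
force: [-1.3, 1.2, 5.7]
grip_width: 34.9
grasp_force: 53.6
```

Call:
carry_out --pt "0 0 -0.01 0 0 0" --pt "0 0 -0.02 0 0 0" --pt "0 0 -0.03 0 0 0" --pt "0 0 -0.03 0 0 0" --pt "0 0 -0.03 0 0 0" --pt "0 0 0 0 0 0.069" --pt "0 0 0 0 0 0.069" --pt "0 0 0 0 0 0.069" --pt "0 0 0 0 0 0"

```text
t: 5.8
tool_pos: [598.2, -335.9, 207.8]
tool_rot: [0.674, 0.739, 0.0, -0.001]
force: [0.7, -0.4, -3.4]
grip_width: 35.2
grasp_force: 52.8
```

Call:
carry_out --pt "0.01 0.0012 0 0 0 0" --pt "0.02 0.0023 0 0 0 0" --pt "0.025 0.0029 0 0 0 0" --pt "0.025 0.0029 0 0 0 0" --pt "0.025 0.0029 0 0 0 0" --pt "0.025 0.0029 0 0 0 0" --pt "0.025 0.0029 0 0 0 0" --pt "0.025 0.0029 0 0 0 0" --pt "0.025 0.0029 0 0 0 0" --pt "0.025 0.0029 0 0 0 0" --pt "0.025 0.0029 0 0 0 0" --pt "0.025 0.0029 0 0 0 0" --pt "0.025 0.0029 0 0 0 0" --pt "0.025 0.0029 0 0 0 0" --pt "0.025 0.0029 0 0 0 0" --pt "0.02 0.0023 0 0 0 0" --pt "0.015 0.0017 0 0 0 0" --pt "0.006 0.0007 0 0 0 0" --pt "0 0 0 0 0 0" --pt "0 0 0 0 0 0"

```text
t: 7.8
tool_pos: [608.0, 61.4, 208.8]
tool_rot: [0.674, 0.739, -0.0, 0.0]
force: [-0.1, -0.3, -4.3]
grip_width: 35.7
grasp_force: 52.8
```

Run:
```python
from h import *
from station import optics
goto(608.6,62.4,200,.091)
r=[]
for n in("scene","top"):
    s=optics.snapshot(n); np.savez(f"{n}1.npz",**s)
    f=s["frame"]; f=f[120:260,250:450] if n=="scene" else f[110:250,220:420]
    r.append(cv2.resize(f,(400,280),interpolation=cv2.INTER_CUBIC))
cv2.imwrite("pics/hover.png",np.hstack(r))
```

```text
t 7.8 pos [608.   61.4 208.8] yaw 0.0919 tilt [-0.0002 -0.0005] shift [0.9 0.6 8.8] wz 0.0009 F [-0.1 -0.3 -4.3] w 35.7 j [-0.1   0.34  1.58 -0.    1.23 -0.19]
```

View pics/hover.png

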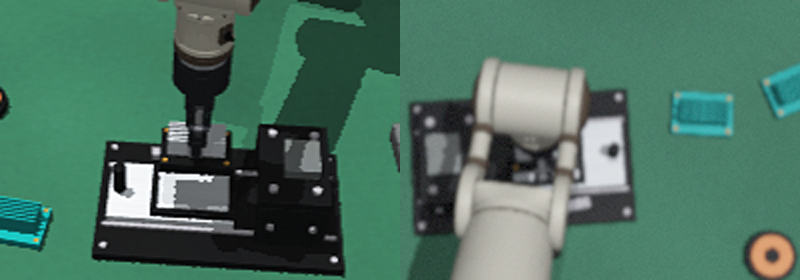

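Hover view: the module is held level over the pocket, with its gold pads at crop (165,160) and (228,163). I use the pads to check where the module sits in the hand along the fins.

Run:
```python
from h import *
def gold(s,roi):
    a,b,c,d=roi; f=s["frame"][c:d,a:b].astype(np.float32); w=np.clip(f[...,2]-f[...,0]-40,0,None)*(f[...,2]>f[...,1]+8)
    k,l=cv2.connectedComponents((w>0).astype(np.uint8)); out=[]
    v,u=np.mgrid[c:d,a:b]
    for i in range(1,k):
        m=(l==i)*w
        if m.sum()>30: out.append((np.array([(m*u).sum(),(m*v).sum()])/m.sum(),m.sum()))
    return out
def onz(s,p,z):
    M=R.from_quat(s["rotation"]).as_matrix() if np.size(s["rotation"])==4 else s["rotation"]
    d=M@np.array([(p[0]-s["cx"])/s["fx"],(p[1]-s["cy"])/s["fy"],1]); e=s["eye"]; return e+d*(z-e[2])/d[2]
def rel(X,q):
    c,s_=np.cos(q[2]),np.sin(q[2]); d=X[:2]-q[:2]; return np.round([c*d[0]+s_*d[1],-s_*d[0]+c*d[1]],1)
for n,roi,z,q in(("top0",(394,438,176,214),14,(598.7,-336.2,.3)),("scene0",(196,242,182,218),14,(598.7,-336.2,.3)),("scene1",(325,372,170,212),134,(608,61.4,.0919))):
    s=dict(np.load(n+".npz"))
    for p,w in gold(s,roi): print(n,p.round(1),round(float(w)),rel(onz(s,p,z),q))
```

```text
top0 [423.9 183.4] 115 [ 28.9 -43.5]
top0 [399.1 190.7] 181 [28.  42.5]
top0 [429.1 199.8] 222 [-27.7 -43.4]
top0 [404.1 206.8] 270 [-27.3  42.8]
scene0 [232.5 192.1] 265 [-29.8  41.6]
scene0 [232.8 205.5] 418 [26.2 41.5]
scene0 [204.4 208.2] 331 [ 26.  -44.9]
scene1 [332.6 184.5] 276 [-29.3 -44.4]
scene1 [332.1 199.3] 459 [ 27.2 -42.7]
scene1 [363.  201.1] 151 [27.1 43.3]
```

Pads are symmetric about the tool within ~0.5 mm. Small correction (+0.3, +0.8 mm), then descend to just above the walls.

Call:
carry_out --pt "0.0003 0.0008 0.01 0 0 0" --pt "0 0 0.02 0 0 0" --pt "0 0 0.02 0 0 0" --pt "0 0 0.015 0 0 0" --pt "0 0 0.008 0 0 0" --pt "0 0 0.004 0 0 0" --pt "0 0 0 0 0 0" --pt "0 0 0 0 0 0"

```text
t: 8.7
tool_pos: [609.5, 62.3, 132.8]
tool_rot: [0.674, 0.739, 0.001, 0.001]
force: [-0.1, 0.3, -3.2]
grip_width: 35.3
grasp_force: 52.7
```

Call:
carry_out --pt "0 0 0.002 0 0 0" --pt "0 0 0.002 0 0 0" --pt "0 0 0.002 0 0 0" --pt "0 0 0 0 0 0"

```text
t: 9.1
tool_pos: [608.6, 62.4, 125.5]
tool_rot: [0.674, 0.739, -0.0, -0.0]
force: [0.2, 0.2, -3.5]
grip_width: 34.9
grasp_force: 52.7
```

Bottom is at about 37 mm, below the wall tops, with no contact force, so it is inside the pocket. Continue down.

Call:
carry_out --pt "0 0 0.002 0 0 0" --pt "0 0 0.002 0 0 0" --pt "0 0 0.0015 0 0 0" --pt "0 0 0 0 0 0" --pt "0 0 0 0 0 0"

```text
t: 9.6
tool_pos: [608.8, 62.4, 120.4]
tool_rot: [0.674, 0.739, -0.0, -0.0]
force: [0.5, -0.3, -3.4]
grip_width: 35.3
grasp_force: 52.7
```

Call:
carry_out --pt "0 0 0.001 0 0 0" --pt "0 0 0.001 0 0 0" --pt "0 0 0 0 0 0" --pt "0 0 0 0 0 0"

```text
t: 10.0
tool_pos: [609.1, 62.4, 119.8]
tool_rot: [0.674, 0.739, 0.0, 0.0]
force: [-3.7, -0.2, 4.7]
grip_width: 35.1
grasp_force: 53.8
```

Call:
carry_out --pt "0 0 0 0 0 0" --pt "0 0 0 0 0 0" --pt "0 0 0 0 0 0" --pt "0 0 0 0 0 0" --pt "0 0 0 0 0 0" --pt "0 0 0 0 0 0" --fingers 0.8

```text
t: 10.6
tool_pos: [608.8, 62.4, 118.4]
tool_rot: [0.674, 0.739, 0.0, -0.0]
force: [-0.7, -0.4, 0.1]
grip_width: 68.4
grasp_force: 0.0
```

Call:
carry_out --pt "0 0 -0.01 0 0 0" --pt "0 0 -0.02 0 0 0" --pt "0 0 -0.03 0 0 0" --pt "0 0 -0.04 0 0 0" --pt "-0.04 0 -0.02 0 0 0" --pt "-0.05 0 0 0 0 0" --pt "-0.05 0 0 0 0 0" --pt "-0.02 0 0 0 0 0" --pt "0 0 0 0 0 0" --fingers 0

```text
t: 11.5
tool_pos: [623.7, -99.8, 239.1]
tool_rot: [0.675, 0.738, 0.0, 0.001]
force: [-0.6, -0.0, -0.7]
grip_width: 0.3
grasp_force: 0.0
```

Run:
```python
from h import *
from station import optics
goto(620.9,-72,140,.0919)
r=[]
for n in("scene","top"):
    s=optics.snapshot(n); np.savez(f"{n}2.npz",**s)
    f=s["frame"]; f=f[140:260,270:450] if n=="scene" else f[130:250,210:390]
    r.append(cv2.resize(f,(400,267),interpolation=cv2.INTER_CUBIC))
cv2.imwrite("pics/placed.png",np.hstack(r))
```

```text
t 11.5 pos [623.7 -99.8 239.1] yaw 0.088 tilt [ 0.0009 -0.0007] shift [28.1 -0.4 99.1] wz -0.0039 F [-0.6 -0.  -0.7] w 0.3 j [-0.35  0.35  1.49 -0.    1.29 -0.44]
```

View pics/placed.png

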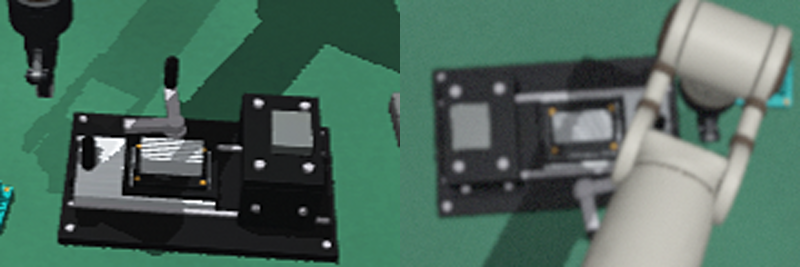

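Placed view: the module lies flat inside the pocket, pads visible at all four corners (scene crop 137–208, 143–192). Fingers are shut behind the tray post. Now descend behind it and push.

Call:
carry_out --pt "0 0 0.03 0 0 0" --pt "0 0 0.03 0 0 0" --pt "0 0 0.03 0 0 0" --pt "0 0 0.02 0 0 0" --pt "0 0 0.006 0 0 0" --pt "0 0 0 0 0 0" --pt "0.008 0 0 0 0 0" --pt "0.008 0 0 0 0 0" --pt "0.006 0 0 0 0 0" --pt "0.006 0 0 0 0 0" --pt "0.006 0 0 0 0 0" --pt "0.006 0 0 0 0 0"

```text
t: 12.8
tool_pos: [620.2, -57.1, 123.1]
tool_rot: [0.674, 0.739, 0.0, 0.001]
force: [0.7, -2.5, 1.3]
grip_width: 0.4
grasp_force: 1.3
```

Call:
carry_out --pt "0.008 0 0 0 0 0" --pt "0.008 0 0 0 0 0" --pt "0.008 0 0 0 0 0" --pt "0.008 0 0 0 0 0" --pt "0.008 0 0 0 0 0" --pt "0.008 0 0 0 0 0" --pt "0.008 0 0 0 0 0" --pt "0.008 0 0 0 0 0" --pt "0.008 0 0 0 0 0" --pt "0.008 0 0 0 0 0"

```text
t: 13.8
tool_pos: [612.4, 23.2, 122.3]
tool_rot: [0.674, 0.739, -0.0, -0.0]
force: [2.1, -2.0, 0.1]
grip_width: 0.2
grasp_force: 1.3
```

Call:
carry_out --pt "0.008 0 0 0 0 0" --pt "0.008 0 0 0 0 0" --pt "0.008 0 0 0 0 0" --pt "0.006 0 0 0 0 0" --pt "0.005 0 0 0 0 0" --pt "0.004 0 0 0 0 0" --pt "0.003 0 0 0 0 0" --pt "0 0 0 0 0 0"

```text
t: 14.6
tool_pos: [608.1, 65.0, 122.1]
tool_rot: [0.674, 0.739, -0.0, -0.001]
force: [0.0, 0.2, 0.5]
grip_width: 0.1
grasp_force: 0.0
```

Call:
carry_out --pt "0.003 0 0 0 0 0" --pt "0.003 0 0 0 0 0" --pt "0 0 0 0 0 0"

```text
t: 14.9
tool_pos: [607.6, 70.5, 122.0]
tool_rot: [0.674, 0.739, -0.0, -0.0]
force: [-0.6, -1.9, -0.5]
grip_width: -0.1
grasp_force: 0.8
```

Call:
carry_out --pt "0.002 0 0 0 0 0" --pt "0.002 0 0 0 0 0" --pt "0.002 0 0 0 0 0" --pt "0 0 0 0 0 0"

```text
t: 15.3
tool_pos: [607.6, 71.4, 122.2]
tool_rot: [0.674, 0.739, -0.004, 0.003]
force: [-2.2, -21.6, -0.6]
grip_width: -0.3
grasp_force: 10.8
```

The tray stopped at its end stop with 21 N at y≈71, as predicted. I back off, lift and move beyond the latch handle at (455, 42).

Call:
carry_out --pt "-0.01 0 0 0 0 0" --pt "-0.01 0 0 0 0 0" --pt "0 0 -0.03 0 0 0" --pt "0 0 -0.03 0 0 0" --pt "0 -0.03 0 0 0 0" --pt "0 -0.03 0 0 0 0" --pt "0 -0.03 0 0 0 0" --pt "0 -0.03 0 0 0 0" --pt "0 -0.0347 0 0 0 0" --pt "0.03 0 0 0 0 0" --pt "0.025 0 0 0 0 0" --pt "0 0 0 0 0 0"

```text
t: 16.5
tool_pos: [449.6, 99.1, 182.5]
tool_rot: [0.673, 0.74, 0.001, -0.0]
force: [0.3, -0.7, 0.5]
grip_width: -0.2
grasp_force: 0.0
```

Run:
```python
from h import *
from station import optics
goto(450.3,92.3,125,.0919)
r=[]
for n in("scene","top"):
    s=optics.snapshot(n); np.savez(f"{n}3.npz",**s); P=cloud(s)
    f=s["frame"]; f=f[140:260,270:450] if n=="scene" else f[130:250,210:390]
    r.append(cv2.resize(f,(400,267),interpolation=cv2.INTER_CUBIC))
cv2.imwrite("pics/home.png",np.hstack(r))
```

```text
t 16.5 pos [449.6  99.1 182.5] yaw 0.0946 tilt [0.0001 0.0016] shift [-6.9  0.  57.5] wz 0.0027 F [ 0.3 -0.7  0.5] w -0.2 j [-0.05 -0.01  2.03  0.    1.12 -0.14]
```

View pics/home.png

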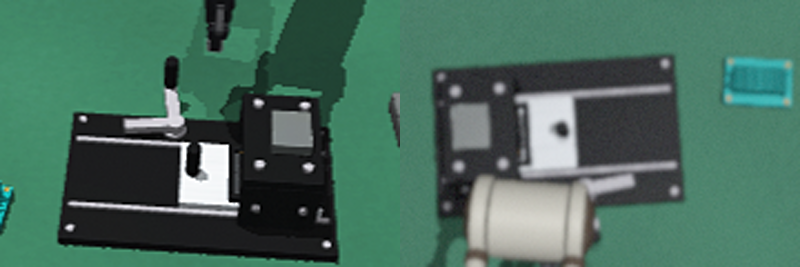

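The tray is home: the post is now at crop (193,158) and the module under the head. The latch is still open with a clear handle. Descend and approach it.

Call:
carry_out --pt "0 0 0.02 0 0 0" --pt "0 0 0.02 0 0 0" --pt "0 0 0.015 0 0 0" --pt "0 0 0.0025 0 0 0" --pt "-0.01 0 0 0 0 0" --pt "-0.01 0 0 0 0 0" --pt "-0.008 0 0 0 0 0" --pt "-0.006 0 0 0 0 0" --pt "0 0 0 0 0 0"

```text
t: 17.5
tool_pos: [453.9, 62.2, 125.5]
tool_rot: [0.674, 0.738, 0.0, 0.001]
force: [0.5, -0.1, 0.1]
grip_width: -0.1
grasp_force: 0.0
```

Call:
carry_out --pt "-0.0055 -0.0014 0 0 0 -0.0785" --pt "-0.0055 -0.0014 0 0 0 -0.0785" --pt "-0.0055 -0.0014 0 0 0 -0.0785" --pt "-0.0055 -0.0014 0 0 0 -0.0785" --pt "-0.0055 -0.0014 0 0 0 -0.0785" --pt "-0.0055 -0.0014 0 0 0 -0.0785"

```text
t: 18.1
tool_pos: [454.7, 29.7, 125.1]
tool_rot: [0.481, 0.876, 0.0, -0.0]
force: [0.0, 2.9, 0.3]
grip_width: 0.0
grasp_force: 0.8
```

Run:
```python
from h import *
from station import manip
st=manip.sense(); M=R.from_quat(st["tool_rot"]).as_matrix()
print(st["tool_pos"].round(1),"pivot in tool axes",(M.T@(np.array([524.6,48.9,0])-st["tool_pos"])).round(1),"F tool",(M.T@st["force"]).round(1))
```

```text
[454.7  29.7 125.1] pivot in tool axes [-21.3  69.2 125.1] F tool [ 2.5  1.6 -0.3]
```

Call:
carry_out --pt "-0.0055 -0.0015 0 0 0 -0.0785" --pt "-0.0055 -0.0015 0 0 0 -0.0785" --pt "-0.0055 -0.0015 0 0 0 -0.0785" --pt "-0.0055 -0.0015 0 0 0 -0.0785" --pt "-0.0055 -0.0015 0 0 0 -0.0785" --pt "-0.0055 -0.0015 0 0 0 -0.0785" --pt "-0.0055 -0.0015 0 0 0 -0.0785" --pt "-0.0055 -0.0015 0 0 0 -0.0785" --pt "-0.0055 -0.0015 0 0 0 -0.0785" --pt "-0.0055 -0.0015 0 0 0 -0.0785" --pt "-0.0055 -0.0015 0 0 0 -0.0785" --pt "0 0 0 0 0 0"

```text
t: 19.3
tool_pos: [493.6, -17.6, 124.9]
tool_rot: [0.072, 0.997, -0.0, -0.0]
force: [-0.9, 0.4, -0.9]
grip_width: 0.0
grasp_force: 0.0
```

Run:
```python
from h import *
from station import manip
st=manip.sense(); M=R.from_quat(st["tool_rot"]).as_matrix()
print(st["tool_pos"].round(1),"pivot in tool axes",(M.T@(np.array([524.6,48.9,0])-st["tool_pos"])).round(1),"F tool",(M.T@st["force"]).round(1),"turned",np.arctan2(M[1,1],M[0,1])-.0919)
```

```text
[493.6 -17.6 124.9] pivot in tool axes [-21.1  70.3 124.9] F tool [1.  0.2 0.9] turned 1.3347808348267653
```

Call:
carry_out --pt "-0.0055 -0.0015 0 0 0 -0.0785" --pt "-0.0055 -0.0015 0 0 0 -0.0785" --pt "-0.0055 -0.0015 0 0 0 -0.0785" --pt "0 0 0 0 0 0"

```text
t: 19.7
tool_pos: [509.7, -23.1, 124.9]
tool_rot: [-0.045, 0.999, -0.0, 0.0]
force: [0.5, 0.2, 0.4]
grip_width: 0.2
grasp_force: 0.0
```

Call:
carry_out --pt "-0.002 0 0 0 0 0" --pt "-0.002 0 0 0 0 0" --pt "0 0 0 0 0 0"

```text
t: 20.0
tool_pos: [511.7, -22.9, 124.7]
tool_rot: [-0.045, 0.999, -0.0, -0.003]
force: [-8.7, -3.2, 7.7]
grip_width: -0.4
grasp_force: 5.0
```

Call:
carry_out --pt "-0.002 0 0 0 0 0" --pt "0 0 0 0 0 0"

```text
t: 20.2
tool_pos: [512.2, -22.9, 124.5]
tool_rot: [-0.045, 0.999, -0.0, -0.005]
force: [-16.1, -4.4, 12.9]
grip_width: -0.0
grasp_force: 8.5
```

Call:
carry_out --pt "0.01 0 0 0 0 0" --pt "0.02 0 0 0 0 0" --pt "0.01 0 -0.02 0 0 0" --pt "0 0 -0.04 0 0 0" --pt "0 0 -0.04 0 0 0" --pt "0.04 0 -0.03 0 0 0" --pt "0.04 0 0 0 0 0" --pt "0.03 0 0 0 0 0" --pt "0 0 0 0 0 0"

```text
t: 21.1
tool_pos: [363.7, -35.8, 254.4]
tool_rot: [-0.044, 0.999, -0.0, 0.0]
force: [0.8, 1.0, 0.7]
grip_width: -0.2
grasp_force: 0.0
```

Run:
```python
from h import *
from station import optics
r=[]
for n in("scene","top"):
    s=optics.snapshot(n)
    f=s["frame"]; f=f[140:260,270:450] if n=="scene" else f[130:250,210:390]
    r.append(cv2.resize(f,(400,267),interpolation=cv2.INTER_CUBIC))
cv2.imwrite("pics/lock.png",np.hstack(r))
```

```text
(no output)
```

View pics/lock.png

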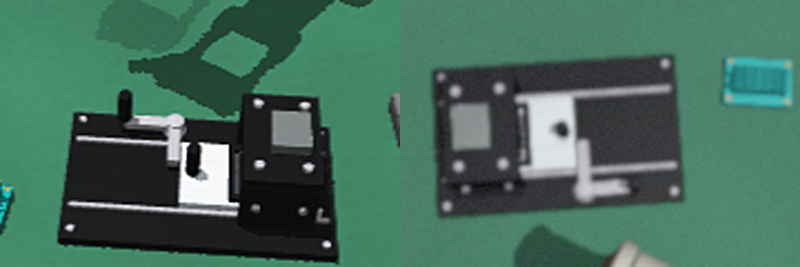

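The tongue lies across the tray's back edge (top crop (583,160)), the handle points along -y (630,187), the tray is home and the arm is clear. Hand in.

```bash
python3 -c "
from station import manip
print(manip.finish_job())"
```

```text
the job is handed in; nothing more can be done
None
```

I placed the module flat in the pocket with its heat sink up, pushed the tray home against its end stop, turned the latch to its stop, and handed the job in at about 21 s. The interface returned no verdict.

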